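Sort look-alike sweet boxes by weight and lean the full ones

ROBOT

A 6-joint arm with a two-finger parallel gripper is mounted at the origin on the work surface. World frame = base frame: x ahead of the robot, y to its left, z up, the work surface at z = 0. Lengths are in mm, angles in rad, forces in N, time in s.
With the tool pointing down it reaches from about 300 to 875 mm from the base axis. Payload 4.2 kg.
Tool frame: the origin (TCP) lies at the centre of the arm's flange, where the gripper is bolted on; the fingertips stand 173 mm ahead of it and the grasp point (between the pads) lies 155 mm ahead of it; z points along the fingers, x is the direction in which the jaws open and shut, and the axes are right-handed (so a half turn about z gives the same grasp; the last joint's range is limited). The gripper opens to 85 mm and grips with 20 to 120 N. Pads are 22 mm wide; open, the fingers measure 114 mm over their backs; the gripper's body (76 mm by 85 mm) begins 54 mm behind the grasp point. The pads swing forward as they close: fully open they stand 13 mm farther back than shut.
Start: joints at [-1.362, 0.32, 1.565, -0, 1.257, -0.02], TCP at [130.413, -560.014, 404.738] pointing down, gripper open.
Joint ranges: [-3.11, 3.11], [-0.84, 2.01], [0.21, 2.61], [-1.34, 4.49], [0.05, 2.63], [-2.56, 2.56]. Speed limits (rad/s): [2.57, 2.57, 3.14, 3.14, 3.14, 3.14].

INTERFACE

Orientations are given as [roll, pitch, yaw] about the fixed x, y, z axes, in that order (R = Rz(yaw) Ry(pitch) Rx(roll)).
In Python, from plant import observe, camera, get_calibration, close_job, look_for, tip_of gives the robot as it stands. The module is installed in compiled form; this text tells all that it offers.
- The arm moves only by the tool send_rows, never from a script. Its argument "deltas" is a list of rows, each an object with "fingers": the gripper's target within -1 to 1 (shut at 1, half-way at 0, fully open at -1); "xyz": the shift along the world's x, y, z in mm, a list of three; "turn": the turn about the world's z in rad. In form: [{"fingers": fingers, "xyz": [x, y, z], "turn": turn}, ...]. A call has 1 to 20 rows; each row is the pose to reach, as a shift and turn from the pose measured when the call began; what a row does not reach only later rows make up. A row lasts 1/10 s, in which the tool goes at most 50 mm and 8.59 degrees, less where a joint would pass 70% of its speed; a pose out of reach is approached as far as the arm can. A call with a gripper value outside its range is refused whole. The fingers move at their own pace and stop on an object; "grip_force" is the grip in N (left out, the last holds). Time passes only in rows, so rows that repeat a pose let the fingers close. It gives the time, the measured TCP pose, the force and the opening at its end, in the units of the state.
- observe(): the state, without advancing time (a new reading comes with each control period).
- camera(name): name is "side" or "top" or "wrist"; returns (picture, depth): 384x512x3 uint8, red, green, blue; 384x512 float32, mm along the optical axis (not along the pixel's ray), 0 where there is no reading.
- get_calibration(name): a dict with "intrinsics" (3x3 intrinsics, pixels), "R" (3x3) and "t" (3): a world point X has camera coordinates R X + t; the wrist camera has in their place "hand_eye" (4x4, takes a point from camera to tool coordinates, whose origin is the TCP and whose axes are the tool frame's). Camera axes: x right, y down, z forward; pixel columns grow to the right and rows downward; lengths in mm; the calibration is good to about 2 mm. The wrist camera is an equidistant fisheye: a pixel r from the principal point sees the ray r / f radians off the axis. A picture is of the moment at which its call begins: read the wrist's pose just before it. get_calibration takes no time and is no camera call.
- close_job(): hands the job in, once; it reports no verdict.
Trained networks look in the newest picture that a camera, given by its name, has taken for a name from the list of things; names that differ only in an ending like _2 or _b are one class to them, and where a whole thing is asked for, a point or a joint stands for the part that bears it (a point fixed in the world has none). Each returns a list of dicts, best first, with "p" (0 to 1); they miss things now and then, are a little off and sometimes report something else, mostly with a low value. They report only what shows in the picture. A call takes as long as a camera call.
- look_for(camera, thing): "rect" ([centre column, centre row, width, height] in pixels, round what is visible of it).
- tip_of(camera, thing): "centre" ([column, row] in pixels: a listed point, or the origin of a listed thing).
The state is a dict: "clock": time; "joint_positions": joint angles; "qd": joint speeds; "joint_torque": joint torques, N m; "position": TCP position; "orientation": TCP orientation; "wrist_force": force on the tool from outside, world axes, zero at the start; "moment": the same for the moment, N m; "opening": opening from 0.0 (shut) to 1.0 (fully open).
Only numpy, scipy, OpenCV 4.12 (cv2) and the standard library are available. Lean on these libraries where they do the work, as an engineer would, in place of code of your own. Each camera call takes 0.05 s, during which the arm holds its last target. There are 200 camera calls.

TASK

The closed sweet boxes on the packing bench look alike, but some are full and some are empty: lift each one to feel its weight. Stand every full box on its short end on the bench and lean it with its flat face back against the front of the wooden backboard, at a stable angle a little off upright, side by side; lay every empty box flat on the floor of the low carton with the orange clips, not stacked. Do not knock over the glass jar.

Things in the scene. Friction and masses are not known exactly. Their poses are not given: they have to be found in the camera images.
- box1_mid (a point): a flat sweet box lying on the bench, 160 mm long (own x) x 60 mm wide (own y) x 30 mm thick (own z), white lid with a plain brown band over brown card base, closed; all boxes look alike but a full one weighs about 380 g (at least 300), an empty one about 80 g (at most 100); this point is its middle, 15 mm over its underside; absent in some starts (no reading)
- box2_mid (a point): a flat sweet box lying on the bench, 160 mm long (own x) x 60 mm wide (own y) x 30 mm thick (own z), white lid with a plain brown band over brown card base, closed; all boxes look alike but a full one weighs about 380 g (at least 300), an empty one about 80 g (at most 100); this point is its middle, 15 mm over its underside; absent in some starts (no reading)
- box3_mid (a point): a flat sweet box lying on the bench, 160 mm long (own x) x 60 mm wide (own y) x 30 mm thick (own z), white lid with a plain brown band over brown card base, closed; all boxes look alike but a full one weighs about 380 g (at least 300), an empty one about 80 g (at most 100); this point is its middle, 15 mm over its underside; absent in some starts (no reading)
- box4_mid (a point): a flat sweet box lying on the bench, 160 mm long (own x) x 60 mm wide (own y) x 30 mm thick (own z), white lid with a plain brown band over brown card base, closed; all boxes look alike but a full one weighs about 380 g (at least 300), an empty one about 80 g (at most 100); this point is its middle, 15 mm over its underside; absent in some starts (no reading)
- box5_mid (a point): a flat sweet box lying on the bench, 160 mm long (own x) x 60 mm wide (own y) x 30 mm thick (own z), white lid with a plain brown band over brown card base, closed; all boxes look alike but a full one weighs about 380 g (at least 300), an empty one about 80 g (at most 100); this point is its middle, 15 mm over its underside; absent in some starts (no reading)
- backboard: fixed upright wooden panel standing on the bench, 400 mm wide (own y), 200 mm high (own z), 18 mm thick (own x); origin at the middle of the panel's underside; its front, the face to lean on, looks to own -x, towards the robot, 9 mm from the origin
- carton: fixed low open cardboard carton with orange clips on its rim, outside 210 (own x) x 270 (own y) x 40 mm high, walls and floor 5 mm thick; origin at the middle of its underside
- jar: bystander to be left standing: amber glass jar, 64 mm across, 90 mm tall; origin at the middle of its foot

How it is judged:
By the outcome, as a careful person would: the job done as asked, in the order asked, and still so for the second after the job is handed in, with the robot touching nothing.
Of box1, box2, box3, box4, box5 only 4 to 5 are there at a start; the rules pass over those that are not, and their reading is None.
At some moment in a run one of box1, box2, box3, box4, box5 may be knocked a few centimetres aside while the robot is not near it.
Once in a run the grip may slacken for a moment while it holds something.
It also fails if it takes over 210 s, if anything falls off the work surface, if the arm or the gripper's body presses on something with over 40 N, if the wrist force passes 120 N, or if a joint passes its speed limit or range.

## Working session

There is one attempt and no reset: what is moved stays moved. The work goes in short steps, Python scripts to look and compute and a tool call to move; the robot and the scene stay as the last step left them, time stands still between calls to the robot, and variables do not carry over. Pictures are saved under pics/ and viewed, on a budget of 14 in all, crops included, one or two more only if the job needs it, and the job is handed in when it is done.

Besides the shell and the picture viewer there is one more tool, called after "Request:" as name(argument=value, ...) on one line, values as JSON. send_rows: Moves the arm, as the interface text tells. Its arguments: {"type":"object","properties":{"deltas":{"type":"array"},"grip_force":{"type":"number"}},"required":["deltas"]}

```bash
mkdir -p pics; cat > h.py <<'E'
import numpy as np, cv2
from plant import *
def cloud(name):
    pic,d=camera(name); c=get_calibration(name); K=np.array(c['intrinsics']);R=np.array(c['R']);t=np.array(c['t'])
    v,u=np.mgrid[:384,:512]; z=d.astype(float)
    P=np.stack([(u-K[0,2])/K[0,0]*z,(v-K[1,2])/K[1,1]*z,z],-1)
    W=(P-t)@R; W[d==0]=np.nan
    return pic,d,W
def save(pic,n,s=1): cv2.imwrite('pics/'+n,cv2.resize(pic[:,:,::-1],None,fx=s,fy=s))
E
python3 - <<'E'
from h import *
print(observe())
pic,d,W=cloud('top'); save(pic,'top1.png',1.5)
for n in ['box1_mid','backboard','carton','jar']:
    for r in tip_of('top',n):
        u,v=map(int,np.round(r['centre'])); print(n,round(r['p'],2),r['centre'],W[v,u].round())
s,_,_=cloud('side'); save(s,'side1.png',1.5)
# boxes: patches at z ~30
m=((abs(W[...,2]-30)<6)).astype(np.uint8)
m=cv2.morphologyEx(m,cv2.MORPH_OPEN,np.ones((3,3)))
n,l,st,ce=cv2.connectedComponentsWithStats(m)
for i in range(1,n):
    if st[i,4]>150:
        q=W[l==i]; r=cv2.minAreaRect(q[:,:2].astype(np.float32)); print(st[i],np.round(r[0]),np.round(r[1]),round(r[2],1),np.median(q[:,2]))
for lo,hi,nm in [(34,46,'carton'),(190,210,'board'),(80,100,'jar')]:
    q=W[(W[...,2]>lo)&(W[...,2]<hi)]; 
    r=cv2.minAreaRect(q[:,:2].astype(np.float32)); print(nm,len(q),r, np.median(q,0))
E
```

```text
{'clock': 0.0, 'joint_positions': array([-1.36200416e+00,  3.20329068e-01,  1.56570598e+00, -1.23498846e-05,
        1.25741160e+00, -2.00199174e-02]), 'qd': array([-0.00172973,  0.00087439, -0.00168456,  0.00181159,  0.00020598,
       -0.00027651]), 'joint_torque': array([ 2.84182097e-03, -4.15520740e+01, -2.34161943e+01,  1.89831035e-04,
        8.10036727e-03, -7.44944884e-06]), 'position': array([ 130.37457572, -559.84982114,  403.85016025]), 'orientation': array([-3.14156728e+00,  1.85386209e-03, -1.34198040e+00]), 'wrist_force': array([ 0.02577523, -0.48936275,  0.34303525]), 'moment': array([-0.03702181,  0.01274802,  0.08083996]), 'opening': 1.0004129424224728}
box1_mid 0.55 [206.5, 261.6] [410.  97.  30.]
backboard 0.81 [201.4, 150.9] [691. 108.  42.]
carton 0.63 [389.6, 231.2] [ 479. -372.    4.]
carton 0.62 [331.6, 137.2] [ 715. -226.   60.]
carton 0.49 [199.6, 151.2] [690. 110.  45.]
jar 0.66 [331.8, 134.8] [ 717. -224.   68.]
[ 176  201   63   24 1503] [534.  95.] [159.  59.] 88.9 30.199056012603627
[ 244  200   65   31 1492] [524. -79.] [ 61. 159.] 5.7 30.266156329684904
[ 244  244   65   27 1556] [419. -78.] [159.  60.] 86.0 30.216504364993998
[ 173  249   65   25 1572] [413. 100.] [160.  59.] 88.8 30.271641664286527
[ 330  307   32   44 1250] [ 244. -240.] [100.  70.] 1.8 30.360482849446733
carton 3047 ((483.00469970703125, -7.723876953125), (812.2859497070312, 1228.694091796875), 4.582103252410889) [ 503.46519855 -246.28102485   40.92643801]
board 1655 ((698.9839477539062, 109.04341888427734), (19.745973587036133, 398.6537780761719), 3.1451010704040527) [697.92775798 109.2287046  199.80118313]
jar 1728 ((490.59814453125, -0.44293212890625), (800.22216796875, 1164.494384765625), 4.422413349151611) [ 694.71568131 -218.9575538    89.77874964]
```

View pics/top1.png

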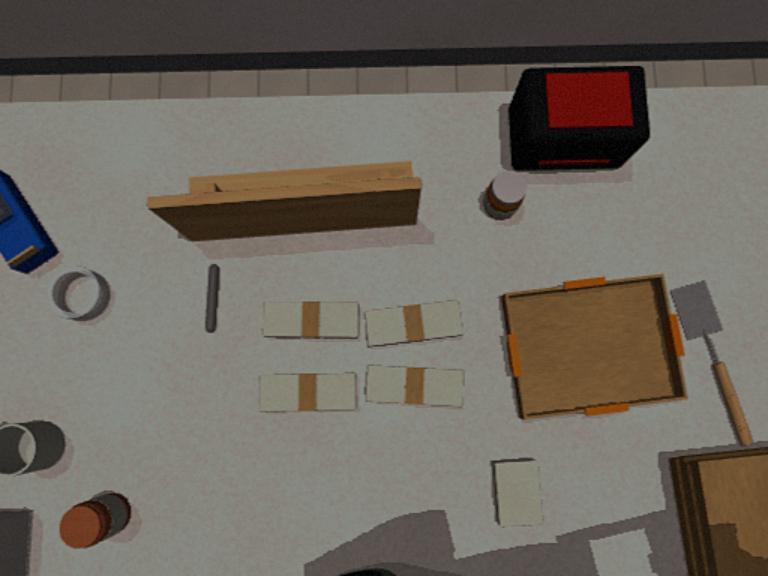

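View pics/side1.png

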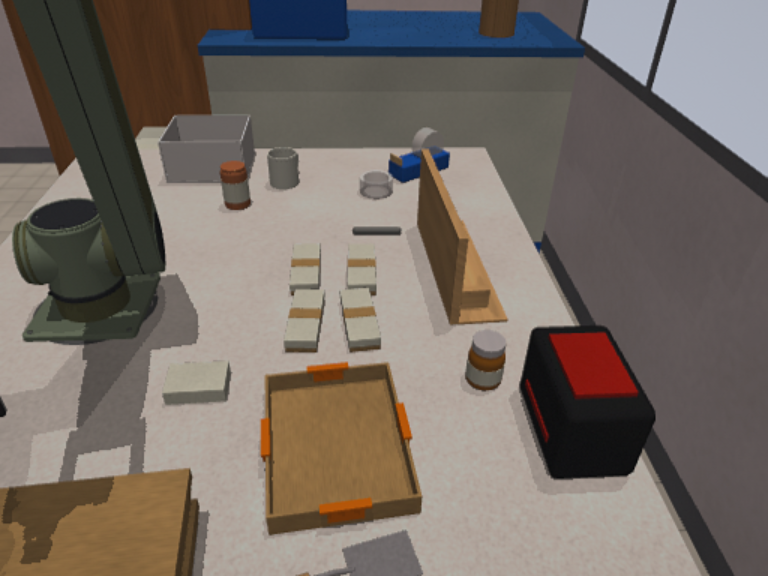

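Request:
send_rows(deltas=[{"fingers":-1,"xyz":[394,481,-100],"turn":1.441},{"fingers":-1,"xyz":[394,481,-100],"turn":1.441},{"fingers":-1,"xyz":[394,481,-100],"turn":1.441},{"fingers":-1,"xyz":[394,481,-100],"turn":1.441},{"fingers":-1,"xyz":[394,481,-100],"turn":1.441},{"fingers":-1,"xyz":[394,481,-100],"turn":1.441},{"fingers":-1,"xyz":[394,481,-100],"turn":1.441},{"fingers":-1,"xyz":[394,481,-100],"turn":1.441},{"fingers":-1,"xyz":[394,481,-100],"turn":1.441},{"fingers":-1,"xyz":[394,481,-100],"turn":1.441},{"fingers":-1,"xyz":[394,481,-100],"turn":1.441},{"fingers":-1,"xyz":[394,481,-100],"turn":1.441},{"fingers":-1,"xyz":[394,481,-100],"turn":1.441},{"fingers":-1,"xyz":[394,481,-100],"turn":1.441},{"fingers":-1,"xyz":[394,481,-100],"turn":1.441},{"fingers":-1,"xyz":[394,481,-100],"turn":1.441}], grip_force=30)

```text
clock: 1.9
position: [523.8, -79.6, 304.5]
orientation: [3.141, 0.001, 0.098]
wrist_force: [-0.2, -1.4, 0.0]
opening: 0.998
```

```bash
cat >> h.py <<'E'
def boxes(W,lo=24,hi=36):
    m=((W[...,2]>lo)&(W[...,2]<hi)).astype(np.uint8)
    m=cv2.morphologyEx(m,cv2.MORPH_OPEN,np.ones((3,3)))
    n,l,st,ce=cv2.connectedComponentsWithStats(m)
    for i in range(1,n):
        if st[i,4]>150:
            q=W[l==i]; r=cv2.minAreaRect(q[:,:2].astype(np.float32)); a=r[2] if r[1][0]>r[1][1] else r[2]+90
            print('box',np.round(r[0],1),np.round(r[1]),'long axis deg',round(a,1),'z',round(np.median(q[:,2]),1))
def st():
    o=observe(); print('t',round(o['clock'],2),'p',np.round(o['position'],1),'rpy',np.round(o['orientation'],3),'F',np.round(o['wrist_force'],2),'M',np.round(o['moment'],3),'op',round(o['opening'],3))
E
python3 - <<'E'
from h import *
st()
pic,d,W=cloud('top'); boxes(W)
hsv=cv2.cvtColor(pic,cv2.COLOR_RGB2HSV)
x,y,z=W[...,0],W[...,1],W[...,2]
m=(x>340)&(x<650)&(y<-215)&(y>-530)&(z>34)&(z<46)
mm=cv2.morphologyEx(m.astype(np.uint8),cv2.MORPH_CLOSE,np.ones((3,3)))
n,l,s,c=cv2.connectedComponentsWithStats(mm); i=1+np.argmax(s[1:,4]); q=W[(l==i)&m]
print('carton',len(q),cv2.minAreaRect(q[:,:2].astype(np.float32)))
m=(x>640)&(x<780)&(y<-180)&(y>-270)&(z>70)&(z<100); q=W[m]; print('jar',cv2.minEnclosingCircle(q[:,:2].astype(np.float32)))
E
```

```text
t 1.9 p [523.8 -79.6 304.5] rpy [3.141e+00 1.000e-03 9.800e-02] F [-0.18 -1.36  0.04] M [-0.005  0.011 -0.022] op 0.998
box [533.8  94.6] [158.  60.] long axis deg 88.8 z 30.3
box [517.7 -47.1] [50. 59.] long axis deg 178.2 z 30.3
box [ 514.6 -136.4] [43. 30.] long axis deg 89.0 z 30.4
box [412.9 107.4] [145.  59.] long axis deg 88.7 z 30.4
box [ 244.1 -240.8] [100.  71.] long axis deg 1.7 z 30.3
carton 1208 ((478.21783447265625, -377.8873596191406), (223.05780029296875, 283.8078918457031), 5.626759052276611)
jar ((737.7083129882812, -240.4662628173828), 28.752819061279297)
```

Request:
send_rows(deltas=[{"fingers":-1,"xyz":[0,0,-45],"turn":0},{"fingers":-1,"xyz":[0,0,-90],"turn":0},{"fingers":-1,"xyz":[0,0,-115],"turn":0},{"fingers":-1,"xyz":[0,0,-126],"turn":0},{"fingers":-1,"xyz":[0,0,-126],"turn":0},{"fingers":1,"xyz":[0,0,-126],"turn":0},{"fingers":1,"xyz":[0,0,-126],"turn":0},{"fingers":1,"xyz":[0,0,-126],"turn":0},{"fingers":1,"xyz":[0,0,-126],"turn":0},{"fingers":1,"xyz":[0,0,-126],"turn":0},{"fingers":1,"xyz":[0,0,-126],"turn":0},{"fingers":1,"xyz":[0,0,-116],"turn":0},{"fingers":1,"xyz":[0,0,-96],"turn":0},{"fingers":1,"xyz":[0,0,-76],"turn":0},{"fingers":1,"xyz":[0,0,-66],"turn":0},{"fingers":1,"xyz":[0,0,-66],"turn":0},{"fingers":1,"xyz":[0,0,-66],"turn":0},{"fingers":1,"xyz":[0,0,-66],"turn":0},{"fingers":1,"xyz":[0,0,-66],"turn":0}], grip_force=35)

```text
clock: 3.85
position: [523.4, -79.8, 237.7]
orientation: [-3.141, 0.003, 0.098]
wrist_force: [0.2, 0.9, -4.0]
opening: 0.693
```

```bash
python3 - <<'E'
from h import *
st(); s,_,_=cloud('side'); save(s[130:260,150:300],'side2.png',4); st()
E
```

```text
t 3.85 p [523.4 -79.8 237.7] rpy [-3.141e+00  3.000e-03  9.800e-02] F [ 0.22  0.86 -3.96] M [ 0.008 -0.06   0.04 ] op 0.693
t 3.9 p [523.5 -79.8 237.8] rpy [-3.141e+00  2.000e-03  9.800e-02] F [ 0.21 -0.35 -4.36] M [-0.029 -0.002 -0.001] op 0.695
```

View pics/side2.png

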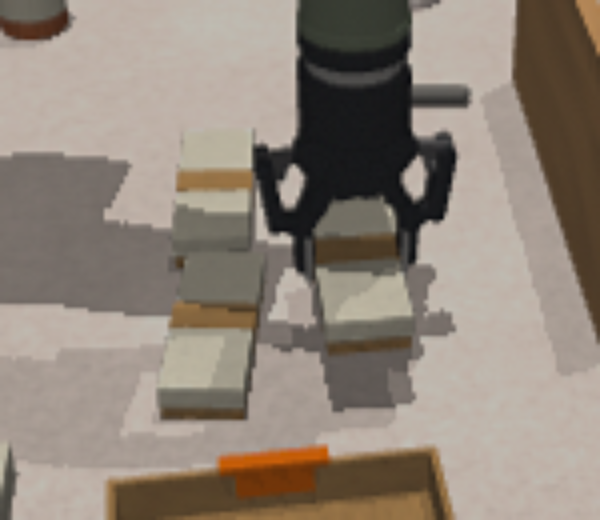

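Request:
send_rows(deltas=[{"fingers":1,"xyz":[0,0,-25],"turn":0},{"fingers":1,"xyz":[0,0,-45],"turn":0},{"fingers":1,"xyz":[0,0,-55],"turn":0},{"fingers":1,"xyz":[0,0,-59],"turn":0},{"fingers":-1,"xyz":[0,0,-59],"turn":0},{"fingers":-1,"xyz":[0,0,-59],"turn":0},{"fingers":-1,"xyz":[0,0,-59],"turn":0},{"fingers":-1,"xyz":[0,0,-59],"turn":0},{"fingers":-1,"xyz":[3,-32,-59],"turn":0},{"fingers":-1,"xyz":[6.4,-64,-59],"turn":0},{"fingers":-1,"xyz":[6.4,-64,-59],"turn":0},{"fingers":1,"xyz":[6.4,-64,-59],"turn":0},{"fingers":1,"xyz":[6.4,-64,-59],"turn":0},{"fingers":1,"xyz":[6.4,-64,-59],"turn":0},{"fingers":1,"xyz":[6.4,-64,-59],"turn":0},{"fingers":1,"xyz":[6.4,-64,-59],"turn":0},{"fingers":1,"xyz":[6.4,-64,-59],"turn":0}], grip_force=25)

```text
clock: 5.6
position: [529.6, -143.2, 178.8]
orientation: [-3.141, 0.003, 0.098]
wrist_force: [-2.7, 2.2, 2.3]
opening: 0.696
```

```bash
python3 - <<'E'
import numpy as np
u=np.array([-.099,.995])
for f in np.arange(10,91,8):
    p=np.radians(f); d=144-(144*np.cos(p)-18*np.sin(p)); z=144*np.sin(p)+18*np.cos(p)-18
    print(f,np.round(np.r_[u*d,z]),round(d))
E
```

```text
10 [-1.  5. 25.] 5
18 [-1. 13. 44.] 13
26 [-2. 22. 61.] 22
34 [-3. 35. 77.] 35
42 [-5. 49. 92.] 49
50 [ -6.  65. 104.] 65
58 [ -8.  83. 114.] 83
66 [-10. 101. 121.] 102
74 [-12. 121. 125.] 122
82 [-14. 141. 127.] 142
90 [-16. 161. 126.] 162
```

Request:
send_rows(deltas=[{"fingers":1,"xyz":[0,2,13],"turn":0},{"fingers":1,"xyz":[-1,5,25],"turn":0},{"fingers":1,"xyz":[-1,13,44],"turn":0},{"fingers":1,"xyz":[-2,22,61],"turn":0},{"fingers":1,"xyz":[-3,35,77],"turn":0},{"fingers":1,"xyz":[-5,49,92],"turn":0},{"fingers":1,"xyz":[-6,65,104],"turn":0},{"fingers":1,"xyz":[-8,83,114],"turn":0},{"fingers":1,"xyz":[-10,101,121],"turn":0},{"fingers":1,"xyz":[-12,121,125],"turn":0},{"fingers":1,"xyz":[-14,141,127],"turn":0},{"fingers":1,"xyz":[-16,161,126],"turn":0},{"fingers":1,"xyz":[-16,161,126],"turn":0},{"fingers":1,"xyz":[-16,161,126],"turn":0}])

```text
clock: 7.0
position: [513.4, 18.3, 305.1]
orientation: [-3.141, 0.003, 0.1]
wrist_force: [-0.0, -0.6, -4.2]
opening: 0.698
```

```bash
python3 - <<'E'
from h import *
st(); s,_,_=cloud('side'); save(s[100:260,150:330],'side3.png',4); st()
E
```

```text
t 7.0 p [513.4  18.3 305.1] rpy [-3.141e+00  3.000e-03  1.000e-01] F [-0.02 -0.65 -4.23] M [-0.312 -0.069 -0.03 ] op 0.698
t 7.05 p [513.5  17.8 305.1] rpy [-3.141e+00  3.000e-03  9.900e-02] F [-0.15 -0.29 -4.05] M [-0.263  0.006 -0.001] op 0.697
```

View pics/side3.png

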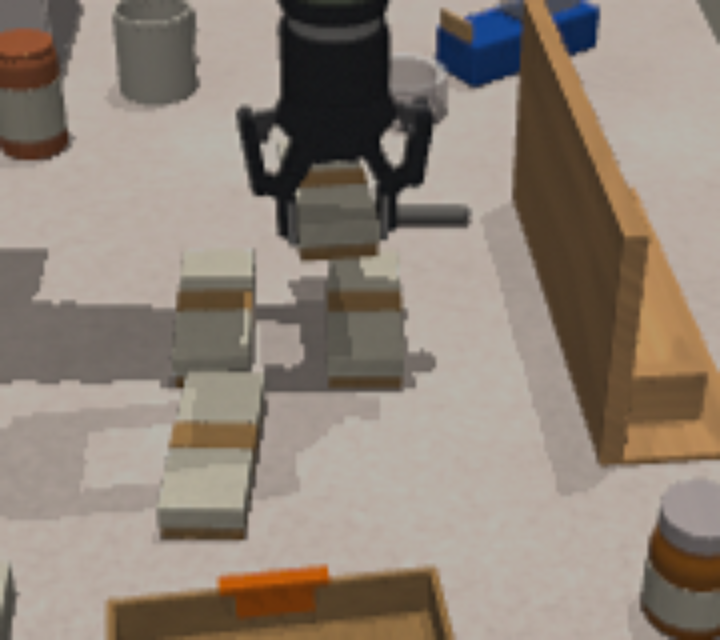

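Request:
send_rows(deltas=[{"fingers":1,"xyz":[0,0,50],"turn":0},{"fingers":1,"xyz":[0,0,95],"turn":0},{"fingers":1,"xyz":[-13,197,95],"turn":-1.615},{"fingers":1,"xyz":[-13,197,95],"turn":-1.615},{"fingers":1,"xyz":[-13,197,95],"turn":-1.615},{"fingers":1,"xyz":[-13,197,95],"turn":-1.615},{"fingers":1,"xyz":[-13,197,95],"turn":-1.615},{"fingers":1,"xyz":[-13,197,95],"turn":-1.615},{"fingers":1,"xyz":[-13,197,95],"turn":-1.615},{"fingers":1,"xyz":[-13,197,95],"turn":-1.615},{"fingers":1,"xyz":[-13,197,95],"turn":-1.615},{"fingers":1,"xyz":[-13,197,95],"turn":-1.615},{"fingers":1,"xyz":[-13,197,95],"turn":-1.615},{"fingers":1,"xyz":[-13,197,95],"turn":-1.615},{"fingers":1,"xyz":[-13,197,95],"turn":-1.615}], grip_force=20)

```text
clock: 8.55
position: [500.6, 214.4, 399.9]
orientation: [3.141, 0.003, -1.515]
wrist_force: [0.1, -0.6, -4.4]
opening: 0.697
```

```bash
python3 - <<'E'
from h import *
st(); s,_,_=cloud('side'); save(s[80:220,150:330],'side4.png',4); st()
E
```

```text
t 8.55 p [500.6 214.4 399.9] rpy [ 3.141e+00  3.000e-03 -1.515e+00] F [ 0.14 -0.61 -4.36] M [-0.018  0.183  0.034] op 0.697
t 8.6 p [500.6 214.5 399.9] rpy [ 3.141e+00  3.000e-03 -1.514e+00] F [ 1.29 -0.11 -4.42] M [-0.016  0.234 -0.018] op 0.697
```

View pics/side4.png

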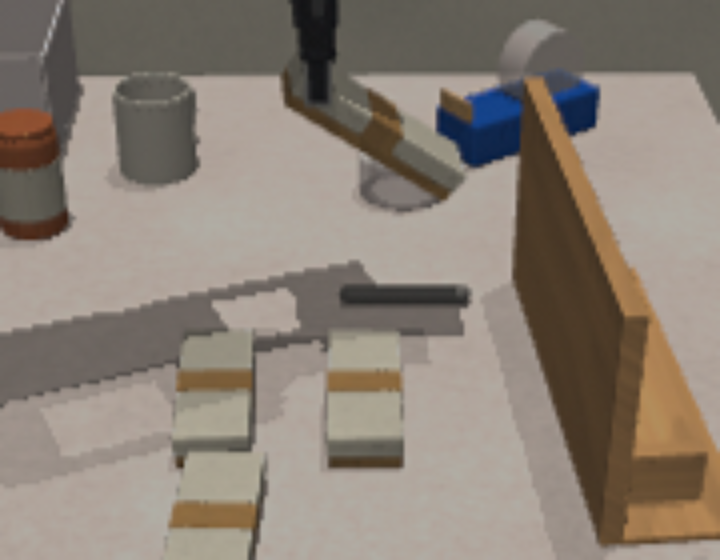

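Request:
send_rows(deltas=[{"fingers":1,"xyz":[0,0,45],"turn":0},{"fingers":1,"xyz":[0,0,0],"turn":0},{"fingers":1,"xyz":[0,0,45],"turn":0},{"fingers":1,"xyz":[0,0,0],"turn":0},{"fingers":1,"xyz":[0,0,45],"turn":0},{"fingers":1,"xyz":[0,0,0],"turn":0},{"fingers":1,"xyz":[0,0,0],"turn":0}])

```text
clock: 9.3
position: [499.0, 213.7, 395.7]
orientation: [3.132, 0.0, -1.513]
wrist_force: [-0.9, -0.1, -5.4]
opening: 0.696
```

```bash
python3 - <<'E'
from h import *
st(); s,_,_=cloud('side'); save(s[80:220,150:330],'side5.png',4); st()
E
```

```text
t 9.3 p [499.  213.7 395.7] rpy [ 3.132  0.    -1.513] F [-0.86 -0.14 -5.36] M [-0.057 -0.115  0.018] op 0.696
t 9.35 p [500.  214.  398.1] rpy [ 3.136e+00  1.000e-03 -1.513e+00] F [-0.54  0.13 -4.24] M [ 0.052 -0.064  0.009] op 0.695
```

View pics/side5.png

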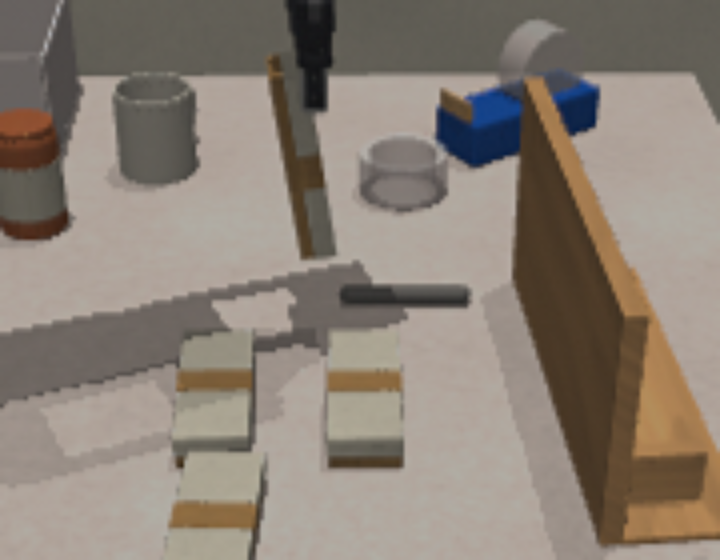

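```bash
cat >> h.py <<'E'
def hang(W,p,dz=140):
    x,y,z=W[...,0],W[...,1],W[...,2]
    m=(abs(x-p[0])<70)&(y>p[1]-45)&(y<p[1]+45)&(z<p[2]-dz-38)&(z>max(p[2]-330,8))
    q=W[m]; q=q[abs(q[:,1]-np.percentile(q[:,1],15))<12] if len(q)>50 else q
    r=cv2.minAreaRect(np.ascontiguousarray(q[:,[0,2]],dtype=np.float32))
    print('hang n',len(q),'ctr xz',np.round(r[0],1),np.round(r[1]),round(r[2],1),'ymin',q[:,1].min().round(),'zmin',q[:,2].min().round(1),'x at zmin',q[q[:,2]<q[:,2].min()+4][:,0].mean().round(1))
E
python3 - <<'E'
from h import *
o=observe(); s,d,W=cloud('side'); st(); hang(W,o['position'])
E
```

```text
t 9.4 p [500.8 214.4 399.9] rpy [ 3.141e+00  3.000e-03 -1.514e+00] F [-0.15 -0.36 -3.44] M [ 0.009 -0.084  0.002] op 0.699
hang n 325 ctr xz [495.1 158.9] [ 30. 127.] 7.6 ymin 179.0 zmin 95.5 x at zmin 498.8
```

Request:
send_rows(deltas=[{"fingers":1,"xyz":[20,0,0],"turn":0},{"fingers":1,"xyz":[45,0,0],"turn":0},{"fingers":1,"xyz":[70,0,0],"turn":0},{"fingers":1,"xyz":[95,0,0],"turn":0},{"fingers":1,"xyz":[115,0,0],"turn":0},{"fingers":1,"xyz":[130,0,0],"turn":0},{"fingers":1,"xyz":[139,0,-10],"turn":0},{"fingers":1,"xyz":[139,0,-35],"turn":0},{"fingers":1,"xyz":[139,0,-60],"turn":0},{"fingers":1,"xyz":[139,0,-80],"turn":0},{"fingers":1,"xyz":[139,0,-88],"turn":0},{"fingers":1,"xyz":[139,0,-92],"turn":0},{"fingers":1,"xyz":[139,0,-96],"turn":0},{"fingers":1,"xyz":[139,0,-99],"turn":0},{"fingers":1,"xyz":[139,0,-99],"turn":0}])

```text
clock: 10.9
position: [640.4, 214.6, 303.9]
orientation: [-3.138, 0.004, -1.513]
wrist_force: [-0.4, -1.2, 3.6]
opening: 0.696
```

```bash
python3 - <<'E'
from h import *
o=observe(); st(); s,d,W=cloud('side'); hang(W,o['position'])
E
```

```text
t 10.9 p [640.4 214.6 303.9] rpy [-3.138  0.004 -1.513] F [-0.38 -1.21  3.58] M [-0.143  0.203 -0.036] op 0.696
hang n 313 ctr xz [653.1  67.2] [ 75. 117.] 1.8 ymin 173.0 zmin 8.1 x at zmin 654.0
```

```bash
sed -i 's/(abs(x-p\[0\])<70)/(x>p[0]-60)\&(x<p[0]+38)/' h.py; python3 - <<'E'
from h import *
o=observe(); s,d,W=cloud('side'); hang(W,o['position']); st(); save(s[80:220,200:380],'side6.png',4)
E
```

```text
hang n 273 ctr xz [636.1  67.4] [ 30. 121.] 7.4 ymin 179.0 zmin 8.0 x at zmin 642.0
t 11.0 p [640.3 214.6 303.9] rpy [-3.138  0.004 -1.513] F [-0.05 -0.25  6.39] M [-0.241  0.152  0.004] op 0.696
```

View pics/side6.png

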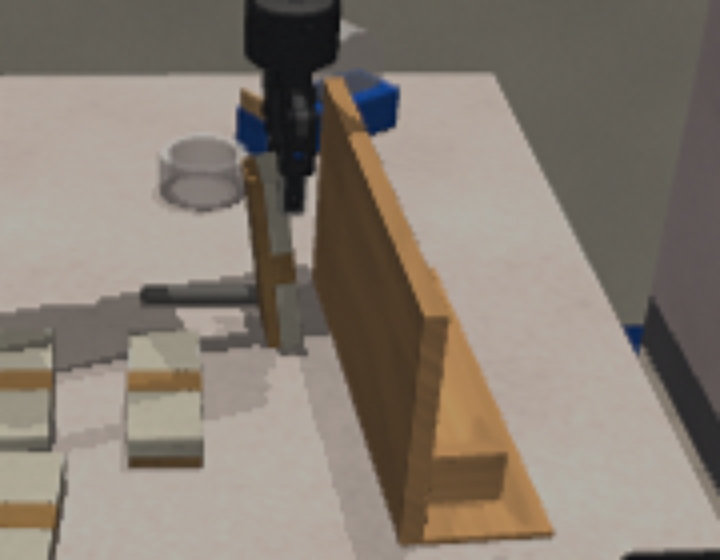

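Request:
send_rows(deltas=[{"fingers":1,"xyz":[0,0,8],"turn":0},{"fingers":1,"xyz":[-10,0,10],"turn":0},{"fingers":1,"xyz":[-20,0,10],"turn":0},{"fingers":1,"xyz":[-20,0,2],"turn":0},{"fingers":1,"xyz":[-20,0,-2],"turn":0},{"fingers":1,"xyz":[-20,0,-4],"turn":0},{"fingers":1,"xyz":[-15,0,-4],"turn":0},{"fingers":1,"xyz":[-10,0,-3],"turn":0},{"fingers":1,"xyz":[-5,0,-2],"turn":0},{"fingers":1,"xyz":[0,0,-2],"turn":0},{"fingers":1,"xyz":[1,0,-3],"turn":0},{"fingers":1,"xyz":[1,0,-3],"turn":0}])

```text
clock: 12.2
position: [641.6, 214.8, 301.0]
orientation: [-3.137, 0.004, -1.514]
wrist_force: [-0.7, 2.3, 3.5]
opening: 0.698
```

```bash
python3 - <<'E'
from h import *
o=observe(); s,d,W=cloud('side'); hang(W,o['position']); st()
E
```

```text
hang n 259 ctr xz [625.7  65.8] [113.  30.] 89.8 ymin 179.0 zmin 9.2 x at zmin 621.7
t 12.25 p [641.5 214.8 301.1] rpy [-3.137  0.004 -1.513] F [-1.77  2.2   4.03] M [ 0.31  0.41 -0.08] op 0.695
```

Request:
send_rows(deltas=[{"fingers":1,"xyz":[0,0,2],"turn":0},{"fingers":-0.2,"xyz":[0,0,2],"turn":0},{"fingers":-0.6,"xyz":[0,0,2],"turn":0},{"fingers":-0.9,"xyz":[0,0,2],"turn":0},{"fingers":-0.9,"xyz":[0,0,2],"turn":0},{"fingers":-0.9,"xyz":[0,0,2],"turn":0},{"fingers":-0.9,"xyz":[0,0,20],"turn":0},{"fingers":-0.9,"xyz":[0,0,55],"turn":0},{"fingers":-0.9,"xyz":[0,0,80],"turn":0},{"fingers":1,"xyz":[-40,0,80],"turn":0},{"fingers":1,"xyz":[-75,0,80],"turn":0},{"fingers":1,"xyz":[-75,0,50],"turn":0},{"fingers":1,"xyz":[-75,0,13],"turn":0},{"fingers":1,"xyz":[-75,0,13],"turn":0}])

```text
clock: 13.65
position: [564.7, 214.2, 310.0]
orientation: [3.137, 0.002, -1.513]
wrist_force: [-0.4, -0.4, -0.3]
opening: 0.091
```

```bash
python3 - <<'E'
from h import *
o=observe(); s,d,W=cloud('side'); p=o['position'].copy(); p[0]=641; hang(W,p); st()
E
```

```text
hang n 296 ctr xz [627.2  69.8] [ 31. 122.] 0.9 ymin 180.0 zmin 8.6 x at zmin 624.2
t 13.7 p [565.9 214.6 312.5] rpy [ 3.142e+00  3.000e-03 -1.513e+00] F [0.37 0.21 0.46] M [-0.03  -0.012 -0.017] op 0.012
```

Standing upright. Now tip it gently onto the board.

Request:
send_rows(deltas=[{"fingers":1,"xyz":[20,0,0],"turn":0},{"fingers":1,"xyz":[30,0,0],"turn":0},{"fingers":1,"xyz":[36,0,0],"turn":0},{"fingers":1,"xyz":[41,0,0],"turn":0},{"fingers":1,"xyz":[46,0,0],"turn":0},{"fingers":1,"xyz":[51,0,0],"turn":0},{"fingers":1,"xyz":[56,0,0],"turn":0},{"fingers":1,"xyz":[61,0,0],"turn":0},{"fingers":1,"xyz":[65,0,0],"turn":0},{"fingers":1,"xyz":[69,0,0],"turn":0},{"fingers":1,"xyz":[69,0,0],"turn":0},{"fingers":1,"xyz":[69,0,0],"turn":0}])

```text
clock: 14.9
position: [634.9, 214.5, 312.4]
orientation: [3.141, 0.003, -1.513]
wrist_force: [-0.6, -0.2, -0.2]
opening: -0.001
```

```bash
python3 - <<'E'
from h import *
st(); s,d,W=cloud('side'); save(s[80:220,200:380],'side7.png',4)
E
```

```text
t 14.9 p [634.9 214.5 312.4] rpy [ 3.141e+00  3.000e-03 -1.513e+00] F [-0.62 -0.16 -0.18] M [-0.043  0.023 -0.021] op -0.001
```

View pics/side7.png

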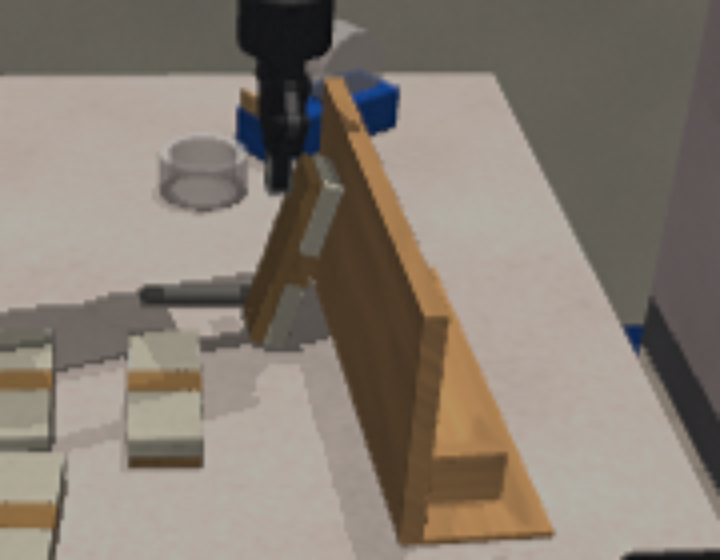

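```bash
python3 - <<'E'
from h import *
pic,d,W=cloud('top'); boxes(W)
E
```

```text
box [533.9  94.9] [159.  59.] long axis deg 88.7 z 30.3
box [419.1 -77.9] [160.  60.] long axis deg 85.6 z 30.3
box [412.7 100.1] [161.  59.] long axis deg 88.8 z 30.3
box [ 244.1 -240.7] [100.  71.] long axis deg 1.7 z 30.3
```

Request:
send_rows(deltas=[{"fingers":1,"xyz":[-40,0,20],"turn":0},{"fingers":-1,"xyz":[-70,-40,20],"turn":0.15},{"fingers":-1,"xyz":[-102,-185,-50],"turn":1.491},{"fingers":-1,"xyz":[-102,-185,-50],"turn":1.491},{"fingers":-1,"xyz":[-102,-185,-50],"turn":1.491},{"fingers":-1,"xyz":[-102,-185,-50],"turn":1.491},{"fingers":-1,"xyz":[-102,-185,-50],"turn":1.491},{"fingers":-1,"xyz":[-102,-185,-50],"turn":1.491},{"fingers":-1,"xyz":[-102,-185,-50],"turn":1.491},{"fingers":-1,"xyz":[-102,-185,-50],"turn":1.491},{"fingers":-1,"xyz":[-102,-185,-50],"turn":1.491},{"fingers":-1,"xyz":[-102,-185,-50],"turn":1.491},{"fingers":-1,"xyz":[-102,-185,-50],"turn":1.491},{"fingers":-1,"xyz":[-102,-185,-95],"turn":1.491},{"fingers":-1,"xyz":[-102,-185,-130],"turn":1.491},{"fingers":-1,"xyz":[-102,-185,-142],"turn":1.491},{"fingers":-1,"xyz":[-102,-185,-142],"turn":1.491}], grip_force=45)

```text
clock: 16.7
position: [532.3, 29.6, 169.2]
orientation: [3.141, 0.007, -0.024]
wrist_force: [0.1, -0.3, 0.4]
opening: 1.002
```

Request:
send_rows(deltas=[{"fingers":1,"xyz":[0,0,0],"turn":0},{"fingers":1,"xyz":[0,0,0],"turn":0},{"fingers":1,"xyz":[0,0,0],"turn":0},{"fingers":1,"xyz":[0,0,0],"turn":0},{"fingers":1,"xyz":[0,0,0],"turn":0},{"fingers":1,"xyz":[0,0,10],"turn":0},{"fingers":1,"xyz":[0,0,30],"turn":0},{"fingers":1,"xyz":[0,0,60],"turn":0},{"fingers":1,"xyz":[0,0,90],"turn":0},{"fingers":1,"xyz":[0,0,100],"turn":0},{"fingers":1,"xyz":[0,0,100],"turn":0},{"fingers":1,"xyz":[0,0,100],"turn":0},{"fingers":1,"xyz":[0,0,100],"turn":0}], grip_force=45)

```text
clock: 18.0
position: [531.7, 29.5, 267.7]
orientation: [3.141, 0.01, -0.024]
wrist_force: [-0.3, 0.2, -0.9]
opening: 0.696
```

```bash
python3 - <<'E'
from h import *
st(); cloud('top'); st()
E
```

```text
t 18.0 p [531.7  29.5 267.7] rpy [ 3.141  0.01  -0.024] F [-0.29  0.24 -0.9 ] M [-0.069 -0.022  0.016] op 0.696
t 18.05 p [531.8  29.5 267.7] rpy [ 3.141  0.01  -0.024] F [-0.52  0.77 -0.52] M [-0.041  0.033 -0.008] op 0.693
```

```bash
python3 - <<'E'
from h import *
pic,d,W=cloud('top')
x,y,z=W[...,0],W[...,1],W[...,2]
m=(x>340)&(x<650)&(y<-215)&(y>-530)&(z>36)&(z<44); q=W[m][:,:2]-[478,-377]
for a in (3.6,4.6,5.6,6.6):
    r=np.radians(a); R=np.array([[np.cos(r),np.sin(r)],[-np.sin(r),np.cos(r)]]); p=q@R.T
    px=p[(abs(p[:,1])>60)&(abs(p[:,1])<125)]; py=p[(abs(p[:,0])>50)&(abs(p[:,0])<95)]
    f=lambda v:np.round([v[(v<-60)].mean(),v[(v<-60)].std(),v[v>60].mean(),v[v>60].std()],1)
    fx=px[:,0];fy=py[:,1]
    print(a,f(fx),f(fy))
E
```

```text
3.6 [-102.1    3.9  102.7    3.9] [-132.8    3.2  131.7    3.2]
4.6 [-102.     2.5  102.6    2.5] [-132.8    2.3  131.7    2.2]
5.6 [-101.9    1.6  102.6    1.6] [-132.7    1.9  131.8    1.6]
6.6 [-101.9    2.   102.5    2.1] [-132.7    2.3  131.9    2. ]
```

Request:
send_rows(deltas=[{"fingers":1,"xyz":[-127,-333,0],"turn":-1.449},{"fingers":1,"xyz":[-127,-333,0],"turn":-1.449},{"fingers":1,"xyz":[-127,-333,0],"turn":-1.449},{"fingers":1,"xyz":[-127,-333,0],"turn":-1.449},{"fingers":1,"xyz":[-127,-333,0],"turn":-1.449},{"fingers":1,"xyz":[-127,-333,0],"turn":-1.449},{"fingers":1,"xyz":[-127,-333,0],"turn":-1.449},{"fingers":1,"xyz":[-127,-333,0],"turn":-1.449},{"fingers":1,"xyz":[-127,-333,0],"turn":-1.449},{"fingers":1,"xyz":[-127,-333,0],"turn":-1.449},{"fingers":1,"xyz":[-127,-333,0],"turn":-1.449},{"fingers":1,"xyz":[-127,-333,0],"turn":-1.449},{"fingers":1,"xyz":[-127,-333,0],"turn":-1.449},{"fingers":1,"xyz":[-127,-333,-40],"turn":-1.449},{"fingers":1,"xyz":[-127,-333,-75],"turn":-1.449},{"fingers":1,"xyz":[-127,-333,-88],"turn":-1.449},{"fingers":1,"xyz":[-127,-333,-92],"turn":-1.449},{"fingers":1,"xyz":[-127,-333,-92],"turn":-1.449}])

```text
clock: 19.9
position: [404.9, -303.1, 176.1]
orientation: [3.14, 0.01, -1.471]
wrist_force: [0.3, -0.9, 0.2]
opening: 0.696
```

```bash
python3 - <<'E'
from h import *
st(); pic,d,W=cloud('top'); boxes(W,28,39); st()
E
```

```text
t 19.9 p [ 404.9 -303.1  176.1] rpy [ 3.14   0.01  -1.471] F [ 0.33 -0.91  0.17] M [-0.044  0.041 -0.022] op 0.696
box [ 484.7 -295.1] [128.  61.] long axis deg 5.2 z 35.5
box [419.3 -78. ] [159.  59.] long axis deg 85.6 z 30.6
box [412.4  84.4] [129.  59.] long axis deg 88.7 z 30.6
box [ 244.3 -240. ] [68. 96.] long axis deg 178.8 z 30.6
t 19.95 p [ 405.1 -303.3  176.1] rpy [ 3.141  0.009 -1.471] F [ 0.14  0.76 -0.61] M [-0.014 -0.009  0.006] op 0.699
```

Request:
send_rows(deltas=[{"fingers":1,"xyz":[0,0,-1],"turn":0},{"fingers":-0.1,"xyz":[0,0,-1],"turn":0},{"fingers":-0.55,"xyz":[0,0,-1],"turn":0},{"fingers":-0.55,"xyz":[0,0,-1],"turn":0},{"fingers":-0.55,"xyz":[0,0,10],"turn":0},{"fingers":-0.55,"xyz":[0,0,40],"turn":0},{"fingers":-0.7,"xyz":[0,0,70],"turn":0},{"fingers":-1,"xyz":[9,159,70],"turn":1.394},{"fingers":-1,"xyz":[9,159,70],"turn":1.394},{"fingers":-1,"xyz":[9,159,70],"turn":1.394},{"fingers":-1,"xyz":[9,159,70],"turn":1.394},{"fingers":-1,"xyz":[9,159,70],"turn":1.394},{"fingers":-1,"xyz":[9,159,70],"turn":1.394},{"fingers":-1,"xyz":[9,159,70],"turn":1.394},{"fingers":-1,"xyz":[9,159,70],"turn":1.394},{"fingers":-1,"xyz":[9,159,70],"turn":1.394},{"fingers":-1,"xyz":[9,159,70],"turn":1.394},{"fingers":-1,"xyz":[9,159,70],"turn":1.394}])

```text
clock: 21.75
position: [414.2, -144.3, 246.7]
orientation: [3.141, 0.008, -0.077]
wrist_force: [0.3, -0.2, 0.7]
opening: 1.0
```

```bash
python3 - <<'E'
from h import *
st(); pic,d,W=cloud('top'); boxes(W,28,39); save(pic,'top2.png',1.5)
E
```

```text
t 21.75 p [ 414.2 -144.3  246.7] rpy [ 3.141  0.008 -0.077] F [ 0.3  -0.15  0.67] M [-0.009 -0.031  0.02 ] op 1.0
box [ 469.9 -297. ] [160.  62.] long axis deg 5.4 z 35.2
box [421.3 -51. ] [105.  59.] long axis deg 85.5 z 30.7
box [412.7  98.7] [158.  59.] long axis deg 89.1 z 30.6
```

View pics/top2.png

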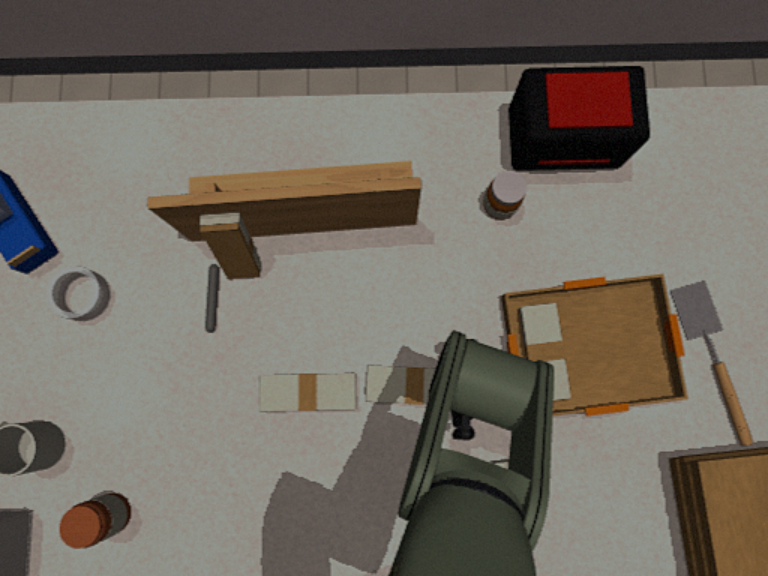

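Request:
send_rows(deltas=[{"fingers":-1,"xyz":[0,0,-45],"turn":0},{"fingers":-1,"xyz":[0,0,-70],"turn":0},{"fingers":-1,"xyz":[0,0,-78],"turn":0},{"fingers":-1,"xyz":[0,0,-78],"turn":0},{"fingers":1,"xyz":[0,0,-78],"turn":0},{"fingers":1,"xyz":[0,0,-78],"turn":0},{"fingers":1,"xyz":[0,0,-78],"turn":0},{"fingers":1,"xyz":[0,0,-78],"turn":0},{"fingers":1,"xyz":[0,0,-78],"turn":0},{"fingers":1,"xyz":[0,0,-68],"turn":0},{"fingers":1,"xyz":[0,0,-48],"turn":0},{"fingers":1,"xyz":[0,0,-18],"turn":0},{"fingers":1,"xyz":[0,0,12],"turn":0},{"fingers":1,"xyz":[0,0,22],"turn":0},{"fingers":1,"xyz":[0,0,22],"turn":0},{"fingers":1,"xyz":[0,0,22],"turn":0},{"fingers":1,"xyz":[0,0,22],"turn":0}], grip_force=45)

```text
clock: 23.5
position: [413.6, -144.1, 267.4]
orientation: [-3.141, 0.011, -0.078]
wrist_force: [-1.2, -0.4, -1.0]
opening: 0.7
```

```bash
python3 - <<'E'
from h import *
st(); cloud('top'); st()
E
```

```text
t 23.5 p [ 413.6 -144.1  267.4] rpy [-3.141  0.011 -0.078] F [-1.22 -0.37 -1.05] M [-0.049 -0.001 -0.009] op 0.7
t 23.55 p [ 413.8 -144.2  267.4] rpy [-3.141  0.011 -0.078] F [ 0.87 -0.33 -0.44] M [-0.125 -0.023  0.036] op 0.698
```

Request:
send_rows(deltas=[{"fingers":1,"xyz":[6.5,-319.5,0],"turn":-1.393},{"fingers":1,"xyz":[6.5,-319.5,0],"turn":-1.393},{"fingers":1,"xyz":[6.5,-319.5,0],"turn":-1.393},{"fingers":1,"xyz":[6.5,-319.5,0],"turn":-1.393},{"fingers":1,"xyz":[6.5,-319.5,0],"turn":-1.393},{"fingers":1,"xyz":[6.5,-319.5,0],"turn":-1.393},{"fingers":1,"xyz":[6.5,-319.5,0],"turn":-1.393},{"fingers":1,"xyz":[6.5,-319.5,0],"turn":-1.393},{"fingers":1,"xyz":[6.5,-319.5,0],"turn":-1.393},{"fingers":1,"xyz":[6.5,-319.5,0],"turn":-1.393},{"fingers":1,"xyz":[6.5,-319.5,0],"turn":-1.393},{"fingers":1,"xyz":[6.5,-319.5,0],"turn":-1.393},{"fingers":1,"xyz":[6.5,-319.5,0],"turn":-1.393},{"fingers":1,"xyz":[6.5,-319.5,-40],"turn":-1.393},{"fingers":1,"xyz":[6.5,-319.5,-75],"turn":-1.393},{"fingers":1,"xyz":[6.5,-319.5,-88],"turn":-1.393},{"fingers":1,"xyz":[6.5,-319.5,-92],"turn":-1.393},{"fingers":1,"xyz":[6.5,-319.5,-92],"turn":-1.393}])

```text
clock: 25.35
position: [420.5, -463.8, 175.9]
orientation: [-3.141, 0.011, -1.471]
wrist_force: [0.1, 0.3, -0.5]
opening: 0.691
```

```bash
python3 - <<'E'
from h import *
st(); pic,d,W=cloud('top'); boxes(W,28,39); st()
E
```

```text
t 25.35 p [ 420.5 -463.8  175.9] rpy [-3.141  0.011 -1.471] F [ 0.05  0.35 -0.51] M [ 0.008  0.013 -0.008] op 0.691
box [ 499.3 -456.1] [134.  63.] long axis deg 5.1 z 36.2
box [ 469.9 -297.1] [159.  61.] long axis deg 5.1 z 35.2
box [412.8  99.3] [159.  59.] long axis deg 88.8 z 30.6
box [ 268.5 -236.5] [49. 60.] long axis deg 91.9 z 30.6
t 25.4 p [ 420.6 -464.   176.2] rpy [-3.14   0.01  -1.471] F [-0.28 -0.56 -0.89] M [ 0.017  0.053 -0.005] op 0.697
```

Request:
send_rows(deltas=[{"fingers":1,"xyz":[0,0,-1],"turn":0},{"fingers":-0.1,"xyz":[0,0,-1],"turn":0},{"fingers":-0.55,"xyz":[0,0,-1],"turn":0},{"fingers":-0.55,"xyz":[0,0,-1],"turn":0},{"fingers":-0.55,"xyz":[0,0,10],"turn":0},{"fingers":-0.55,"xyz":[0,0,40],"turn":0},{"fingers":-0.7,"xyz":[0,0,80],"turn":0},{"fingers":-1,"xyz":[-9,497,80],"turn":1.45},{"fingers":-1,"xyz":[-9,497,80],"turn":1.45},{"fingers":-1,"xyz":[-9,497,80],"turn":1.45},{"fingers":-1,"xyz":[-9,497,80],"turn":1.45},{"fingers":-1,"xyz":[-9,497,80],"turn":1.45},{"fingers":-1,"xyz":[-9,497,80],"turn":1.45},{"fingers":-1,"xyz":[-9,497,80],"turn":1.45},{"fingers":-1,"xyz":[-9,497,80],"turn":1.45},{"fingers":-1,"xyz":[-9,497,80],"turn":1.45},{"fingers":-1,"xyz":[-9,497,80],"turn":1.45},{"fingers":-1,"xyz":[-9,497,80],"turn":1.45},{"fingers":-1,"xyz":[-9,497,80],"turn":1.45},{"fingers":-1,"xyz":[-9,497,80],"turn":1.45}])

```text
clock: 27.4
position: [411.7, 32.5, 256.6]
orientation: [-3.141, 0.009, -0.022]
wrist_force: [0.2, -0.9, 0.1]
opening: 1.0
```

```bash
python3 - <<'E'
from h import *
st(); pic,d,W=cloud('top'); boxes(W,28,39)
E
```

```text
t 27.4 p [411.7  32.5 256.6] rpy [-3.141  0.009 -0.022] F [ 0.22 -0.87  0.06] M [-0.013 -0.057  0.033] op 1.0
box [ 487.7 -456.8] [160.  62.] long axis deg 5.6 z 35.3
box [ 470.  -297.1] [160.  61.] long axis deg 5.0 z 35.2
box [ 244.5 -240.7] [100.  69.] long axis deg 3.5 z 30.6
```

```bash
python3 - <<'E'
from h import *
pic,d,W=cloud('top'); save(pic,'top3.png',1.5); boxes(W,10,60)
E
```

```text
box [ 812.2 -335. ] [227. 100.] long axis deg 59.6 z 36.7
box [717.6 615.2] [179.  70.] long axis deg 34.5 z 48.5
box [693.4  55.1] [  4. 291.] long axis deg 93.0 z 35.6
box [620.1 208.2] [30. 64.] long axis deg 112.3 z 35.7
box [586.9 490.5] [90. 90.] long axis deg 98.9 z 42.0
box [577.5 266. ] [ 19. 116.] long axis deg 177.4 z 16.4
box [ 542.3 -428.3] [329. 169.] long axis deg 55.3 z 38.9
box [ 465.1 -245.8] [209.  18.] long axis deg 4.9 z 39.8
box [ 487.5 -456.7] [160.  63.] long axis deg 5.1 z 35.1
box [ 469.9 -297. ] [160.  62.] long axis deg 5.0 z 35.1
box [ 378.8 -609.2] [138.  22.] long axis deg 14.2 z 17.8
box [ 374.3 -392.2] [14. 92.] long axis deg 96.1 z 44.1
box [338.3 525.4] [77. 33.] long axis deg 10.0 z 34.1
box [329.3 574.6] [69. 28.] long axis deg 11.3 z 36.7
box [ 206.5 -504.1] [ 32. 187.] long axis deg 176.7 z 37.1
box [ 244.1 -240.6] [100.  71.] long axis deg 1.6 z 30.1
box [229.8 405.9] [63. 25.] long axis deg 21.7 z 35.3
box [189.  562.1] [108.  43.] long axis deg 24.1 z 34.7
```

View pics/top3.png

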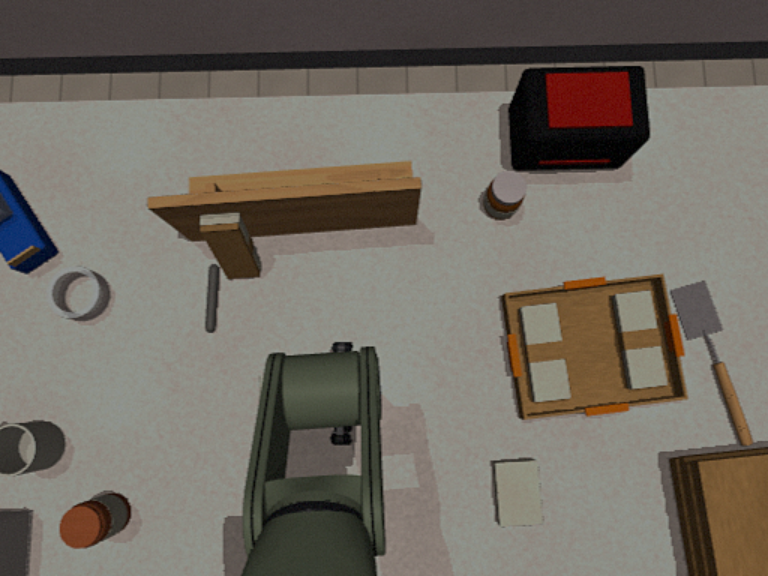

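Request:
send_rows(deltas=[{"fingers":-1,"xyz":[0,0,-45],"turn":0},{"fingers":-1,"xyz":[0,0,-80],"turn":0},{"fingers":-1,"xyz":[0,0,-88],"turn":0},{"fingers":-1,"xyz":[0,0,-88],"turn":0},{"fingers":1,"xyz":[0,0,-88],"turn":0},{"fingers":1,"xyz":[0,0,-88],"turn":0},{"fingers":1,"xyz":[0,0,-88],"turn":0},{"fingers":1,"xyz":[0,0,-88],"turn":0},{"fingers":1,"xyz":[0,0,-88],"turn":0},{"fingers":1,"xyz":[0,0,-78],"turn":0},{"fingers":1,"xyz":[0,0,-58],"turn":0},{"fingers":1,"xyz":[0,0,-28],"turn":0},{"fingers":1,"xyz":[0,0,2],"turn":0},{"fingers":1,"xyz":[0,0,12],"turn":0},{"fingers":1,"xyz":[0,0,12],"turn":0},{"fingers":1,"xyz":[0,0,12],"turn":0},{"fingers":1,"xyz":[0,0,12],"turn":0}], grip_force=45)

```text
clock: 29.2
position: [411.0, 31.8, 267.0]
orientation: [-3.141, 0.013, -0.023]
wrist_force: [1.0, -0.9, -3.8]
opening: 0.699
```

```bash
python3 - <<'E'
from h import *
st(); cloud('top'); st()
E
```

```text
t 29.2 p [411.   31.8 267. ] rpy [-3.141  0.013 -0.023] F [ 0.99 -0.89 -3.77] M [-0.249  0.08   0.035] op 0.699
t 29.25 p [411.2  31.9 267.1] rpy [-3.141  0.013 -0.023] F [ 0.25 -0.49 -3.17] M [-0.301 -0.028 -0.015] op 0.698
```

Request:
send_rows(deltas=[{"fingers":1,"xyz":[0,0,45],"turn":0},{"fingers":1,"xyz":[30,30,90],"turn":-0.15},{"fingers":1,"xyz":[89,93,133],"turn":-1.493},{"fingers":1,"xyz":[89,93,133],"turn":-1.493},{"fingers":1,"xyz":[89,93,133],"turn":-1.493},{"fingers":1,"xyz":[89,93,133],"turn":-1.493},{"fingers":1,"xyz":[89,93,133],"turn":-1.493},{"fingers":1,"xyz":[89,93,133],"turn":-1.493},{"fingers":1,"xyz":[89,93,133],"turn":-1.493},{"fingers":1,"xyz":[89,93,133],"turn":-1.493},{"fingers":1,"xyz":[89,93,133],"turn":-1.493},{"fingers":1,"xyz":[89,93,133],"turn":-1.493},{"fingers":1,"xyz":[89,93,133],"turn":-1.493}], grip_force=45)

```text
clock: 30.55
position: [500.1, 124.9, 398.8]
orientation: [3.139, 0.013, -1.514]
wrist_force: [0.1, -0.1, -3.7]
opening: 0.698
```

Request:
send_rows(deltas=[{"fingers":1,"xyz":[0,0,0],"turn":0},{"fingers":1,"xyz":[0,0,0],"turn":0},{"fingers":1,"xyz":[0,0,40],"turn":0},{"fingers":1,"xyz":[0,0,0],"turn":0},{"fingers":1,"xyz":[0,0,0],"turn":0}], grip_force=20)

```text
clock: 31.05
position: [498.7, 124.6, 395.6]
orientation: [3.131, 0.012, -1.513]
wrist_force: [-2.0, -0.1, -5.2]
opening: 0.692
```

```bash
cat >> h.py <<'E'
def tilt(W,p):
    x,y,z=W[...,0],W[...,1],W[...,2]
    m=(x>p[0]-60)&(x<p[0]+170)&(y>p[1]-45)&(y<p[1]+45)&(z<p[2]-100)&(z>p[2]-340)
    q=W[m]; q=q[q[:,1]<np.percentile(q[:,1],5)+12]
    r=cv2.minAreaRect(np.ascontiguousarray(q[:,[0,2]],dtype=np.float32)); print('tilt',len(q),r,'zmin',q[:,2].min())
E
python3 - <<'E'
from h import *
o=observe(); st(); s,d,W=cloud('side'); st(); hang(W,o['position']); tilt(W,o['position'])
E
```

```text
t 31.05 p [498.7 124.6 395.6] rpy [ 3.131  0.012 -1.513] F [-2.02 -0.08 -5.2 ] M [-0.101  0.5    0.013] op 0.692
t 31.1 p [499.2 124.7 396.9] rpy [ 3.133  0.012 -1.513] F [-0.48  0.65 -4.  ] M [-0.052  0.305 -0.004] op 0.693Traceback (most recent call last):
  File "<stdin>", line 2, in <module>
  File "h.py", line 25, in hang
    print('hang n',len(q),'ctr xz',np.round(r[0],1),np.round(r[1]),round(r[2],1),'ymin',q[:,1].min().round(),'zmin',q[:,2].min().round(1),'x at zmin',q[q[:,2]<q[:,2].min()+4][:,0].mean().round(1))
                                                                                        ~~~~~~~~~~^^
    return umr_minimum(a, axis, None, out, keepdims, initial, where)
ValueError: zero-size array to reduction operation minimum which has no identity
```

Request:
send_rows(deltas=[{"fingers":1,"xyz":[0,0,48],"turn":0},{"fingers":1,"xyz":[0,0,0],"turn":0},{"fingers":1,"xyz":[0,0,48],"turn":0},{"fingers":1,"xyz":[0,0,0],"turn":0},{"fingers":1,"xyz":[0,0,48],"turn":0},{"fingers":1,"xyz":[0,0,0],"turn":0},{"fingers":1,"xyz":[0,0,48],"turn":0},{"fingers":1,"xyz":[0,0,4],"turn":0},{"fingers":1,"xyz":[0,0,4],"turn":0}], grip_force=20)

```text
clock: 32.0
position: [497.4, 124.3, 397.5]
orientation: [3.124, 0.01, -1.513]
wrist_force: [-1.7, 0.1, -4.3]
opening: 0.698
```

```bash
python3 - <<'E'
from h import *
o=observe(); st(); s,d,W=cloud('side'); st(); tilt(W,o['position']);hang(W,o['position'])
E
```

```text
t 32.0 p [497.4 124.3 397.5] rpy [ 3.124  0.01  -1.513] F [-1.67  0.1  -4.35] M [-0.027  0.269 -0.009] op 0.698
t 32.05 p [498.5 124.6 399.8] rpy [ 3.128  0.011 -1.513] F [-0.09  0.68 -3.39] M [-0.009  0.167 -0.04 ] op 0.692
tilt 150 ((521.5101928710938, 219.4429168701172), (50.25718307495117, 173.5373077392578), 35.491024017333984) zmin 159.49961810024217
hang n 62 ctr xz [518.6 205.3] [29. 33.] 89.8 ymin 95.0 zmin 191.0 x at zmin 535.0
```

Request:
send_rows(deltas=[{"fingers":1,"xyz":[0,0,48],"turn":0},{"fingers":1,"xyz":[0,0,0],"turn":0},{"fingers":1,"xyz":[45,0,35],"turn":0},{"fingers":1,"xyz":[5,0,0],"turn":0},{"fingers":1,"xyz":[45,0,35],"turn":0},{"fingers":1,"xyz":[5,0,0],"turn":0},{"fingers":1,"xyz":[45,0,35],"turn":0},{"fingers":1,"xyz":[25,0,0],"turn":0},{"fingers":1,"xyz":[25,0,0],"turn":0}], grip_force=20)

```text
clock: 32.95
position: [520.8, 124.1, 396.8]
orientation: [3.119, 0.01, -1.513]
wrist_force: [0.5, 0.5, -3.1]
opening: 0.695
```

```bash
python3 - <<'E'
from h import *
o=observe(); st(); s,d,W=cloud('side'); st(); tilt(W,o['position']);hang(W,o['position'])
E
```

```text
t 32.95 p [520.8 124.1 396.8] rpy [ 3.119  0.01  -1.513] F [ 0.53  0.51 -3.15] M [ 0.     0.085 -0.004] op 0.695
t 33.0 p [523.5 124.6 400.6] rpy [ 3.128  0.011 -1.512] F [ 1.39 -0.06 -3.17] M [-0.019 -0.026  0.017] op 0.694
tilt 178 ((529.6986083984375, 212.166015625), (53.17213439941406, 174.9914093017578), 12.56310749053955) zmin 131.90737344075438
hang n 210 ctr xz [544.7 180.3] [31. 99.] 28.8 ymin 92.0 zmin 130.2 x at zmin 555.4
```

Request:
send_rows(deltas=[{"fingers":1,"xyz":[45,0,40],"turn":0},{"fingers":1,"xyz":[5,0,0],"turn":0},{"fingers":1,"xyz":[45,0,40],"turn":0},{"fingers":1,"xyz":[5,0,0],"turn":0},{"fingers":1,"xyz":[45,0,40],"turn":0},{"fingers":1,"xyz":[5,0,0],"turn":0},{"fingers":1,"xyz":[45,0,40],"turn":0},{"fingers":1,"xyz":[25,0,0],"turn":0},{"fingers":1,"xyz":[25,0,0],"turn":0}], grip_force=20)

```text
clock: 33.9
position: [547.7, 124.5, 399.7]
orientation: [3.124, 0.011, -1.512]
wrist_force: [0.9, -0.3, -2.9]
opening: 0.695
```

```bash
sed -i 's/p\[0\]+38/p[0]+X/; s/dz=140/dz=140,X=38/' h.py; python3 - <<'E'
from h import *
o=observe(); st(); s,d,W=cloud('side'); st(); hang(W,o['position'],X=90)
E
```

```text
t 33.9 p [547.7 124.5 399.7] rpy [ 3.124  0.011 -1.512] F [ 0.87 -0.34 -2.95] M [-0.006  0.009 -0.062] op 0.695
t 33.95 p [550.1 124.9 403.3] rpy [ 3.133  0.012 -1.512] F [ 1.12 -0.31 -2.67] M [ 0.044 -0.082  0.009] op 0.694
hang n 341 ctr xz [564.2 167.1] [ 31. 122.] 19.3 ymin 93.0 zmin 106.8 x at zmin 575.9
```

Request:
send_rows(deltas=[{"fingers":1,"xyz":[15,0,-20],"turn":0},{"fingers":1,"xyz":[30,0,-45],"turn":0},{"fingers":1,"xyz":[42,0,-70],"turn":0},{"fingers":1,"xyz":[45,0,-90],"turn":0},{"fingers":1,"xyz":[45,0,-100],"turn":0},{"fingers":1,"xyz":[45,0,-106],"turn":0},{"fingers":1,"xyz":[45,0,-108],"turn":0},{"fingers":1,"xyz":[52,0,-107],"turn":0},{"fingers":1,"xyz":[60,0,-107],"turn":0},{"fingers":1,"xyz":[68,0,-107],"turn":0},{"fingers":1,"xyz":[76,0,-107],"turn":0},{"fingers":1,"xyz":[84,0,-108],"turn":0},{"fingers":1,"xyz":[91,0,-109],"turn":0},{"fingers":1,"xyz":[96,0,-110],"turn":0},{"fingers":1,"xyz":[96,0,-110],"turn":0}], grip_force=20)

```text
clock: 35.45
position: [647.4, 125.4, 297.8]
orientation: [3.139, 0.014, -1.513]
wrist_force: [-3.3, 1.0, 14.8]
opening: 0.696
```

```bash
python3 - <<'E'
from h import *
o=observe(); s,d,W=cloud('side'); hang(W,o['position']); st(); hang(W,o['position'],X=31)
E
```

```text
hang n 279 ctr xz [654.7  64.5] [ 30. 119.] 12.0 ymin 92.0 zmin 8.6 x at zmin 668.3
t 35.5 p [647.3 125.4 297.8] rpy [ 3.139  0.014 -1.512] F [-3.08  1.53 15.05] M [0.087 0.79  0.028] op 0.697
hang n 276 ctr xz [654.6  64.7] [ 30. 118.] 12.0 ymin 92.0 zmin 8.6 x at zmin 665.6
```

Request:
send_rows(deltas=[{"fingers":1,"xyz":[0,0,20],"turn":0},{"fingers":1,"xyz":[0,0,35],"turn":0},{"fingers":1,"xyz":[8,0,35],"turn":0},{"fingers":1,"xyz":[16,0,35],"turn":0},{"fingers":1,"xyz":[24,0,35],"turn":0},{"fingers":1,"xyz":[32,0,35],"turn":0},{"fingers":1,"xyz":[38,0,35],"turn":0},{"fingers":1,"xyz":[42,0,35],"turn":0},{"fingers":1,"xyz":[42,0,35],"turn":0}], grip_force=20)

```text
clock: 36.4
position: [683.9, 125.6, 331.1]
orientation: [3.113, 0.014, -1.514]
wrist_force: [-31.3, 0.3, 8.0]
opening: 0.697
```

Request:
send_rows(deltas=[{"fingers":1,"xyz":[-15,0,0],"turn":0},{"fingers":1,"xyz":[-30,0,0],"turn":0},{"fingers":1,"xyz":[-42,0,0],"turn":0},{"fingers":1,"xyz":[-42,0,0],"turn":0}], grip_force=20)

```text
clock: 36.8
position: [641.9, 125.6, 330.7]
orientation: [3.114, 0.013, -1.513]
wrist_force: [0.9, 0.5, -3.8]
opening: 0.694
```

```bash
python3 - <<'E'
from h import *
o=observe(); s,d,W=cloud('side'); hang(W,o['position']); st(); hang(W,o['position'],X=31)
E
```

```text
hang n 299 ctr xz [630.4  93.8] [ 31. 117.] 2.3 ymin 94.0 zmin 35.6 x at zmin 629.9
t 36.85 p [642.7 125.5 330.9] rpy [ 3.115  0.013 -1.513] F [ 1.01 -0.53 -3.93] M [-0.005 -0.07  -0.024] op 0.696
hang n 299 ctr xz [630.4  93.8] [ 31. 117.] 2.3 ymin 94.0 zmin 35.6 x at zmin 629.9
```

Request:
send_rows(deltas=[{"fingers":1,"xyz":[0,0,-18],"turn":0},{"fingers":1,"xyz":[0,0,-30],"turn":0},{"fingers":1,"xyz":[1,0,-36],"turn":0},{"fingers":1,"xyz":[3,0,-39],"turn":0},{"fingers":1,"xyz":[4,0,-40],"turn":0},{"fingers":1,"xyz":[4,0,-40],"turn":0}], grip_force=20)

```text
clock: 37.45
position: [648.6, 125.9, 295.7]
orientation: [3.124, 0.014, -1.513]
wrist_force: [-1.8, 0.2, 15.7]
opening: 0.693
```

```bash
python3 - <<'E'
from h import *
o=observe(); s,d,W=cloud('side'); hang(W,o['position']); st()
E
```

```text
hang n 274 ctr xz [635.2  62.5] [108.  31.] 89.9 ymin 93.0 zmin 8.2 x at zmin 636.8
t 37.5 p [648.6 125.9 295.7] rpy [ 3.124  0.014 -1.513] F [-0.35  0.32 15.99] M [-0.234  0.665  0.003] op 0.697
```

Request:
send_rows(deltas=[{"fingers":1,"xyz":[0,0,3],"turn":0},{"fingers":0,"xyz":[0,0,3],"turn":0},{"fingers":-0.5,"xyz":[0,0,3],"turn":0},{"fingers":-0.7,"xyz":[0,0,3],"turn":0},{"fingers":-0.7,"xyz":[0,0,3],"turn":0},{"fingers":-0.7,"xyz":[0,0,3],"turn":0},{"fingers":-0.7,"xyz":[0,0,25],"turn":0},{"fingers":-0.7,"xyz":[0,0,60],"turn":0},{"fingers":-0.7,"xyz":[0,0,85],"turn":0},{"fingers":1,"xyz":[-40,0,85],"turn":0},{"fingers":1,"xyz":[-75,0,85],"turn":0},{"fingers":1,"xyz":[-75,0,55],"turn":0},{"fingers":1,"xyz":[-75,0,18],"turn":0},{"fingers":1,"xyz":[-75,0,18],"turn":0}])

```text
clock: 38.9
position: [571.7, 125.6, 309.7]
orientation: [3.114, 0.013, -1.513]
wrist_force: [-0.9, 0.6, -0.7]
opening: 0.004
```

```bash
python3 - <<'E'
from h import *
o=observe(); s,d,W=cloud('side'); p=o['position'].copy(); p[0]=648; hang(W,p); st()
E
```

```text
hang n 315 ctr xz [637.9  69.8] [123.  31.] 89.6 ymin 92.0 zmin 8.1 x at zmin 636.0
t 38.95 p [572.9 125.8 312.2] rpy [ 3.119  0.014 -1.513] F [0.01 0.   0.97] M [-0.01  -0.012  0.002] op 0.002
```

Request:
send_rows(deltas=[{"fingers":1,"xyz":[20,0,0],"turn":0},{"fingers":1,"xyz":[32,0,0],"turn":0},{"fingers":1,"xyz":[38,0,0],"turn":0},{"fingers":1,"xyz":[43,0,0],"turn":0},{"fingers":1,"xyz":[48,0,0],"turn":0},{"fingers":1,"xyz":[53,0,0],"turn":0},{"fingers":1,"xyz":[58,0,0],"turn":0},{"fingers":1,"xyz":[63,0,0],"turn":0},{"fingers":1,"xyz":[67,0,0],"turn":0},{"fingers":1,"xyz":[71,0,0],"turn":0},{"fingers":1,"xyz":[71,0,0],"turn":0},{"fingers":1,"xyz":[71,0,0],"turn":0}])

```text
clock: 40.15
position: [643.9, 125.8, 312.0]
orientation: [3.119, 0.014, -1.513]
wrist_force: [-0.1, -0.5, -0.1]
opening: 0.003
```

Request:
send_rows(deltas=[{"fingers":1,"xyz":[-30,0,0],"turn":0},{"fingers":1,"xyz":[-70,0,20],"turn":0},{"fingers":1,"xyz":[-115,0,40],"turn":0},{"fingers":1,"xyz":[-160,0,60],"turn":0},{"fingers":1,"xyz":[-200,0,80],"turn":0},{"fingers":1,"xyz":[-200,0,80],"turn":0},{"fingers":1,"xyz":[-200,0,80],"turn":0},{"fingers":1,"xyz":[-200,0,80],"turn":0}])

```text
clock: 40.95
position: [444.6, 125.8, 391.7]
orientation: [3.119, 0.014, -1.513]
wrist_force: [-0.3, 0.4, 0.2]
opening: 0.002
```

```bash
python3 - <<'E'
from h import *
st(); s,d,W=cloud('side'); 
x,y,z=W[...,0],W[...,1],W[...,2]
for yc in (125,215):
    m=(x>590)&(x<690)&(abs(y-(yc-30))<10)&(z>10)&(z<165); q=W[m]
    r=cv2.minAreaRect(np.ascontiguousarray(q[:,[0,2]],dtype=np.float32)); print(yc,len(q),r)
pic,_,W=cloud('top'); boxes(W,28,39)
save(np.hstack([s[80:230,180:380],pic[80:230,60:260]]),'both.png',2)
E
```

```text
t 40.95 p [444.6 125.8 391.7] rpy [ 3.119  0.014 -1.513] F [-0.29  0.36  0.21] M [ 0.09  -0.03   0.022] op 0.002
125 375 ((658.3019409179688, 84.33161926269531), (156.37188720703125, 30.70402717590332), 75.26034545898438)
215 212 ((653.83544921875, 88.3914566040039), (153.95423889160156, 73.1756362915039), 89.25494384765625)
box [ 487.6 -457. ] [160.  62.] long axis deg 5.0 z 35.2
box [ 457.  -339.8] [160.  61.] long axis deg 5.1 z 35.3
box [ 244.8 -241. ] [99. 69.] long axis deg 1.1 z 30.5
```

View pics/both.png

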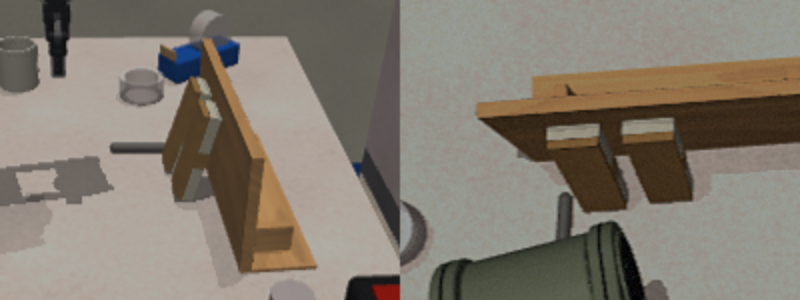

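```bash
python3 -c "
from plant import close_job
print(close_job())"
```

```text
the job is handed in; nothing more can be done
None
```

I handed the job in at about 41 s with all four boxes sorted; there was no fifth box at this start.

- **Full boxes:** two boxes pulled about 3.5–4 N when lifted. Both now stand on their short ends, side by side, leaning on the front of the backboard. The second measured about 15° off upright. The first measured only just before it was tipped, from which I expected about 15–16°. The separate fit on it after leaning failed because the other box and the board overlap it in the side view, but it looks much like the second in the last pictures.
- **Empty boxes:** two boxes pulled about 0.7 N. Both lie flat on the carton floor, with their tops at about 35 mm and not stacked.
- **Knocked box:** the first empty box moved about 4 cm inside the carton while the arm was elsewhere. It is still flat and clear of the other box, and I worked out that it lies inside the walls by about 3 mm, so I left it there.
- **Jar:** no move went near it, and it stood upright in the last full top picture (27 s). I did not check it separately at the end.

At hand-in the arm was clear of everything. The strongest measured wrist force was about 31 N, when I pressed the second full box against the board to bring it upright.

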